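# Stand the slumped recipe book back up in its row

### The arm

A 6-joint arm with a two-finger parallel gripper is mounted at the origin on a cart in front of the work surface, level with it; the furniture and walls round the work are solid. World frame = base frame: x ahead of the robot, y to its left, z up, the work surface at z = 0. Lengths are in m, angles in rad, forces in N, time in s.
With the tool pointing down it reaches from about 0.3 to 0.775 m from the base axis. Payload 14.6 kg.
Tool frame: the origin (TCP) lies at the very end of the fingers, on their centre line; the grasp point (between the pads) lies 19 mm behind it (bot.grip_depth is the distance from the TCP to the grasp point, in m); z points along the fingers, x is the direction in which the jaws open and shut, and the axes are right-handed (so a half turn about z gives the same grasp; the last joint's range is limited). The gripper opens to 94 mm and grips with 3 to 60 N. Pads are 16 mm wide; open, the fingers measure 119 mm over their backs; the gripper's body (75 mm by 177 mm) begins 78 mm behind the grasp point.
Start: joints at [-1.239, 0.3, 1.521, -0, 1.321, -0.067], TCP at [0.214, -0.507, 0.205] pointing down, gripper open.
Joint ranges: [-3.03, 3.03], [-0.79, 2.21], [0.23, 2.52], [-1.04, 4.18], [0, 3.07], [-2.55, 2.55]. Speed limits (rad/s): [2.22, 2.22, 2.57, 3.14, 3.14, 3.14].

### API

Orientations are given as a unit quaternion [w, x, y, z].
In Python, from workcell import monitor, optics, order, bot gives the robot as it stands. The module is installed in compiled form; this text tells all that it offers.
- The arm moves only by the tool servo_tool, never from a script. Its argument "plan" is text: rows parted by semicolons, each of 7 numbers parted by spaces: the opening in per cent of the stroke, from 0 (shut) to 100 (fully open), then the shift along the tool's x, y, z in m, then the turn, a rotation vector about the tool's x, y, z in rad. In form: jaw dx dy dz ax ay az; .... A call has 1 to 8 rows; each row shifts and turns the pose as measured when the row begins, along the tool's axes as they then stand; what a row does not reach is not made up. A row lasts 1/12 s, in which the tool goes at most 41.7 mm and 7.16 degrees, less where a joint would pass 70% of its speed; a pose out of reach is approached as far as the arm can. A call is refused whole if a number of a shift passes 0.0417 or a number of a turn 0.125, either way. A call with a gripper value outside its range is refused whole. The fingers move at their own pace and stop on an object; "newtons" is the grip in N (left out, the last holds). Time passes only in rows, so rows that do not move let the fingers close. It gives the time, the measured TCP pose, the force and the opening at its end, in the units of the state.
- monitor.sense(): the state, without advancing time (a new reading comes with each control period).
- optics.snapshot(name): name is "scene" or "top" or "wrist"; returns (picture, depth): 420x560x3 uint8, red, green, blue; 420x560 float32, m along the optical axis (not along the pixel's ray), 0 where there is no reading.
- optics.camera_info(name): a dict with "fx", "fy", "cx", "cy" (pixels), "extrinsics" (4x4, takes a point from world to camera coordinates). Camera axes: x right, y up, looking along -z (the intrinsics and any distortion apply to the point x, -y, -z); pixel columns grow to the right and rows downward; lengths in m; the calibration is good to about 2 mm. A picture is of the moment at which its call begins: read the wrist's pose just before it. camera_info takes no time and is no camera call; for the wrist camera it gives the pose at the moment of the call.
- order.job_done(): hands the job in, once; it reports no verdict.
The state is a dict: "time": time; "qpos": joint angles; "qd": joint speeds; "joint_efforts": joint torques, N m; "position": TCP position; "ee_rot": TCP orientation; "ft_force": force on the tool from outside, world axes, zero at the start; "ft_torque": the same for the moment, N m; "gripper_width": finger opening in m.
Only numpy, scipy, OpenCV 4.12 (cv2) and the standard library are available. Lean on these libraries where they do the work, as an engineer would, in place of code of your own. Each camera call takes 0.05 s, during which the arm holds its last target.

### The job

The tall green recipe book at the right end of the row has slumped sideways onto the bookend that slid away. First push the book with the fingertips until it stands upright against the row again, leaving that bookend where it is; then push the bookend up snugly against the standing book so that it props it. Only push, lift nothing, do not shove the rest of the row along, leave the other things alone, and let go at the end.

Things in the scene. Friction and masses are not known exactly. Their poses are not given: they have to be found in the camera images.
- book_tall: the slumped book: dark green, the tallest, 252 mm high, 176 mm deep, 44 mm thick, 0.5 to 1.1 kg. It leans to the right (-y side) by about 0.35 to 0.5 rad, its right cover on the rounded upper part of the right bookend. Origin: centre of its tilted underside; z runs up the book, y through its thickness to the left (covers at y = -22 and +22 mm), x from spine (-87 mm) to page edges (+88 mm)
- book_tall_center (a point): the centre of the slumped book, 126 mm up the book from its underside. The book stands on the lower edge of its right cover; pushed at the top of that cover, which is free above the bookend, it turns up about this edge; within 0.17 rad of upright it falls upright by itself
- end_right: right bookend, black cast scrolls on a plinth, 0.9 kg, 178 mm high. Origin: centre of its underside. x points to the row: flat back at x = +38 mm, outer edge of the 18 mm high plinth at x = -30 mm (scrolls 6 mm further in); y along the books' depth, plinth y = -64 to +71 mm. Push it low, on the outer edge of the plinth, or it may tip
- book_low: the brown upright book at the right end of the standing row, against which the slumped book belongs: 205 mm high, 145 mm deep (spine toward the robot at x = -72 mm), 36 mm thick. Origin: centre of its underside; x from spine to page edges, y through its thickness to the left (right cover at y = -18 mm)
- book_thick: the thick dark upright book, 222 mm high, 48 mm thick, to the left of the brown one. Origin: centre of its underside
- end_left: the left bookend, like the right one but facing it, at the left end of the row. Origin: centre of its underside
- salt: bystander: salt shaker, 44 mm across, 90 mm high, to the right of the row. Origin: centre of its underside
- jigger: bystander: hourglass-shaped metal measure, 43 mm across, 78 mm high, to the right of the row and farther back. Origin: centre of its underside
- jar: bystander: jar with a pale lid, 63 mm across, 110 mm high, to the left of the row. Origin: centre of its underside
- oil: bystander: dark stoppered cruet, 53 mm across, 162 mm high, to the left of the row. Origin: centre of its underside
- nutmeg: bystander: spice jar with a dark lid, 44 mm across, 105 mm high, to the left of the row. Origin: centre of its underside

How it is judged:
By the outcome, as a careful person would: the job done as asked, in the order asked, and still so for the second after the job is handed in, with the robot touching nothing.
It also fails if it takes over 54 s, if anything falls off the work surface, if the arm or the gripper's body presses on something with over 40 N, if the wrist force passes 120 N, or if a joint passes its speed limit or range.

## Working session

There is one attempt and no reset: what is moved stays moved. The work goes in short steps, Python scripts to look and compute and a tool call to move; the robot and the scene stay as the last step left them, time stands still between calls to the robot, and variables do not carry over. Pictures are saved under pics/ and viewed, and the job is handed in when it is done.

Besides the shell and the picture viewer there is one more tool, called after "Request:" as name(argument=value, ...), one argument or row to a line, values as JSON. servo_tool: Moves the arm, as the interface text tells. Its arguments: {"type":"object","properties":{"plan":{"type":"string"},"newtons":{"type":"number"}},"required":["plan"]}

```bash
mkdir -p pics; cat > h.py <<'E'
import numpy as np,cv2
from workcell import monitor, optics, order, bot
def snap(n,f):
    ci=optics.camera_info(n)
    p,d=optics.snapshot(n); cv2.imwrite(f'pics/{f}.png',p[:,:,::-1]); np.savez(f'pics/{f}.npz',p=p,d=d,E=ci['extrinsics'],k=[ci['fx'],ci['fy'],ci['cx'],ci['cy']])
    return p,d
def cloud(f):
    z=np.load(f'pics/{f}.npz');d=z['d'];fx,fy,cx,cy=z['k'];v,u=np.mgrid[:d.shape[0],:d.shape[1]]
    c=np.stack([(u-cx)/fx*d,-(v-cy)/fy*d,-d,np.ones_like(d)],-1)
    w=c@np.linalg.inv(z['E']).T
    w=w[...,:3]; w[d==0]=np.nan
    return z['p'],w
E
python3 - <<'E'
from h import *
print(optics.camera_info('scene'));print(optics.camera_info('top'))
snap('scene','s0');snap('top','t0');print(monitor.sense())
E
```

```text
{'fx': 445.17660955400936, 'fy': 445.17660955400936, 'cx': 278.22435438026525, 'cy': 203.59439801571304, 'extrinsics': array([[-0.06971192,  0.99731644,  0.02236436,  0.06229842],
       [-0.56769234, -0.05809618,  0.82118831,  0.18088658],
       [ 0.82028388,  0.04455053,  0.5702189 , -1.821027  ],
       [ 0.        ,  0.        ,  0.        ,  1.        ]])}
{'fx': 477.952125550404, 'fy': 477.952125550404, 'cx': 278.8557793767445, 'cy': 198.6204611997493, 'extrinsics': array([[ 0.44969729, -0.89315382, -0.00697124, -0.2607855 ],
       [ 0.70327845,  0.34926323,  0.61920483, -0.38898748],
       [-0.55061036, -0.28335746,  0.78519856, -1.30801886],
       [ 0.        ,  0.        ,  0.        ,  1.        ]])}
{'time': 0.1, 'qpos': array([-1.23860246e+00,  3.00439942e-01,  1.52153803e+00,  3.52312236e-06,
        1.32068420e+00, -6.66058434e-02]), 'qd': array([ 0.00049653, -0.00145956, -0.00199126, -0.00044918,  0.00013476,
       -0.001943  ]), 'joint_efforts': array([ 7.48025705e-04, -5.32635319e+01, -3.53282332e+01,  7.09504983e-02,
        2.34932452e-02, -8.35287005e-05]), 'position': array([ 0.21348856, -0.50661468,  0.20492163]), 'ee_rot': array([-3.26091326e-04,  8.33160045e-01, -5.53031693e-01, -4.23831271e-04]), 'ft_force': array([-0.27104877, -0.09144383, -0.03730122]), 'ft_torque': array([-0.034962 , -0.0027916,  0.0643539]), 'gripper_width': 0.09391041899304399}
```

View pics/s0.png

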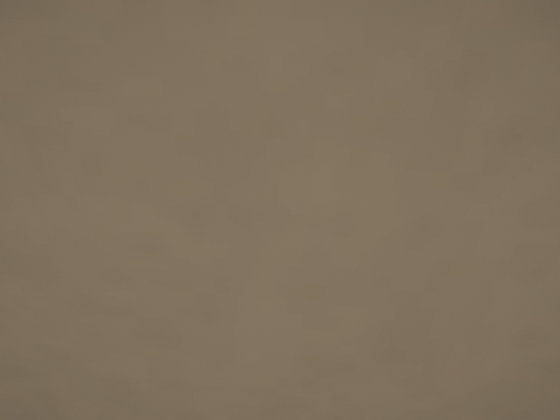

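View pics/t0.png

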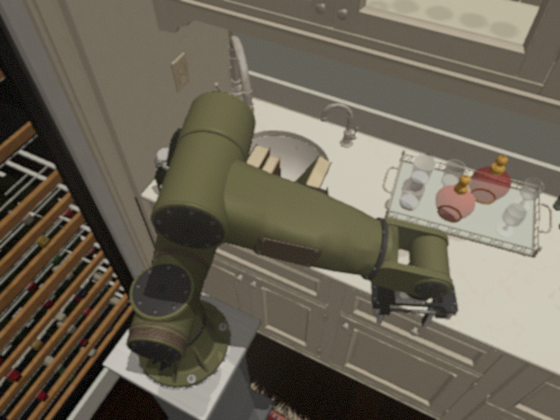

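The scene camera shows only a blank wall (blocked). The top view shows the arm covering the row, with book edges at about (265,160) and (318,172). I'll look through the wrist camera next.

```bash
python3 - <<'E'
from h import *
for n in('scene','top','wrist'):
    E=optics.camera_info(n)['extrinsics'];print(n,np.linalg.inv(E)[:3,3], -np.linalg.inv(E)[:3,2])
p,d=snap('wrist','w0');
z=np.load('pics/s0.npz');print(np.percentile(z['d'],[5,50,95]))
_,w=cloud('t0')
for u,v in[(265,155),(258,157),(318,172),(322,165),(310,180),(275,165),(285,150),(410,200),(160,160),(300,195),(180,130)]:print(u,v,w[v,u].round(3))
E
```

```text
scene [1.60078997 0.0295053  0.88844881] [-0.82028388 -0.04455053 -0.5702189 ]
top [-0.32936769 -0.46769944  1.26609945] [ 0.55061036  0.28335746 -0.78519856]
wrist [ 0.28684935 -0.4753471   0.38404078] [-0.25155093 -0.10477183 -0.96215643]
[0.47288544 0.61467868 0.87709462]
265 155 [0.531 0.02  0.224]
258 157 [0.523 0.04  0.214]
318 172 [ 0.532 -0.152  0.234]
322 165 [ 0.56  -0.152  0.236]
310 180 [ 0.492 -0.145  0.237]
275 165 [ 0.524 -0.017  0.205]
285 150 [ 0.851  0.11  -0.092]
410 200 [ 0.673 -0.412  0.089]
160 160 [0.424 0.343 0.152]
300 195 [ 0.152 -0.262  0.613]
180 130 [0.181 0.006 0.631]
```

View pics/w0.png

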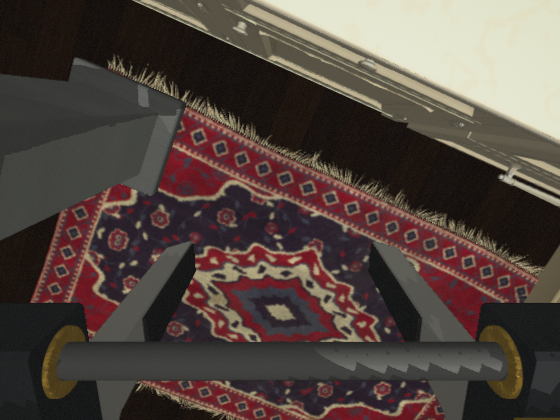

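Request:
servo_tool(
  plan="0 0 0 -0.03 0 0 -0.12;0 0 0 -0.03 0 0 -0.12;0 0 0 -0.03 0 0 -0.12;0 0 0 -0.03 0 0 -0.12;0 0 0 -0.02 0 0 -0.12;0 0 0 -0.02 0 0 -0.12;0 0 0 -0.01 0 0 -0.12;0 0 0 0 0 0 -0.12",
)

```text
time: 0.82
position: [0.2131, -0.5055, 0.3801]
ee_rot: [-0.004, 0.996, -0.089, -0.002]
ft_force: [0.6, 0.1, -0.6]
gripper_width: 0.0445
```

Request:
servo_tool(
  plan="0 0.03 0 0 0 0 -0.09;0 0.03 0 0 0 0 -0.09;0 0.03 0 0 0.1 0 0;0 0.03 0 0 0.1 0 0;0 0.03 0 0 0.1 0 0;0 0.03 0 0 0.1 0 0;0 0.03 0 0 0.1 0 0;0 0.03 0 0 0.1 0 0",
)

```text
time: 1.48
position: [0.4279, -0.4996, 0.3801]
ee_rot: [-0.267, 0.964, 0.006, 0.0]
ft_force: [14.6, -8.0, 25.3]
gripper_width: 0.0002
```

```bash
python3 - <<'E'
from h import *
snap('wrist','w1');snap('top','t1');s=monitor.sense();print(s['qpos'].round(2),s['position'],s['ee_rot'])
E
```

```text
[-1.02  0.95  0.25  0.41  2.41 -0.79] [ 0.43056351 -0.49946899  0.3652232 ] [-0.27900935  0.96025591  0.00504048 -0.00608016]
```

View pics/w1.png

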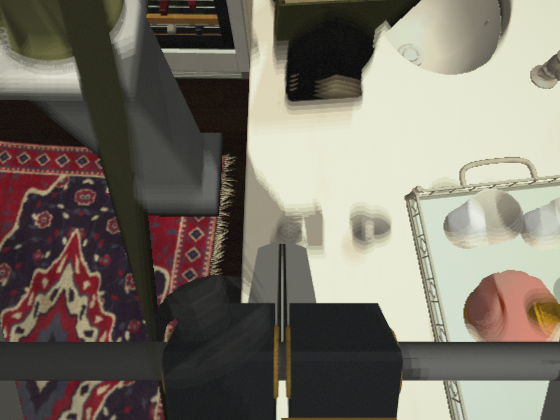

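View pics/t1.png

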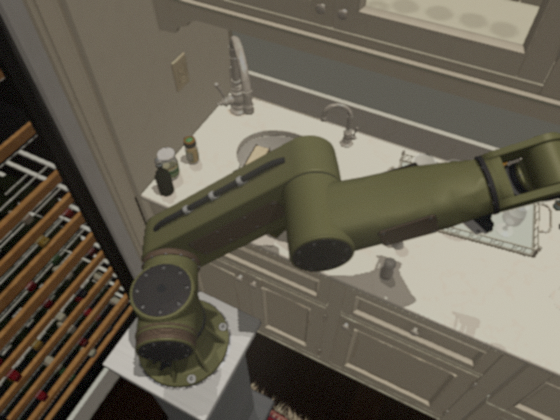

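Request:
servo_tool(
  plan="0 0 -0.025 0.016 0 0 0;0 0 -0.025 0.016 0 0 0;0 0 -0.025 0.016 0 0 0;0 0 -0.025 0.016 0 0 0;0 0 0 0 0 0 0;0 0 0 0 0 0 0;0 0 0 0 0 0 0",
)

```text
time: 2.17
position: [0.4288, -0.3954, 0.3647]
ee_rot: [-0.274, 0.962, 0.005, -0.004]
ft_force: [0.2, -0.8, 0.3]
gripper_width: 0.0006
```

```bash
python3 - <<'E'
from h import *
s=monitor.sense();print(s['qpos'].round(2),s['position'],s['ee_rot'],s['ft_force'])
snap('wrist','w2');snap('top','t2')
E
```

```text
[-0.95  0.6   0.83  0.37  2.15 -0.82] [ 0.4288445  -0.39536152  0.36473148] [-0.27356304  0.96183272  0.00509887 -0.00388402] [ 0.16172262 -0.81532675  0.2870201 ]
```

View pics/w2.png

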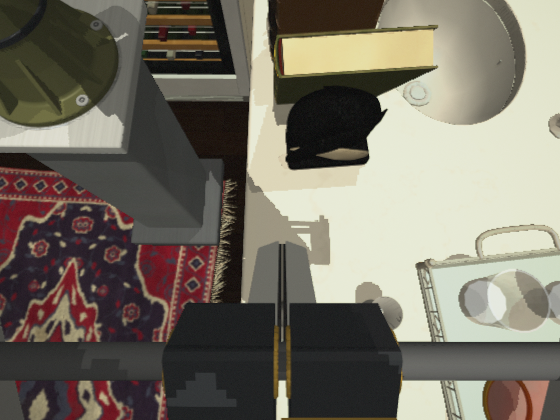

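View pics/t2.png

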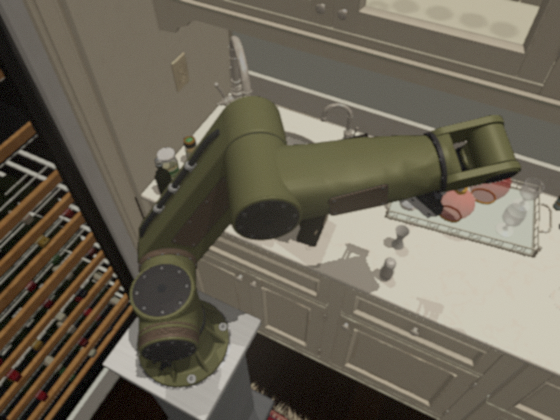

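Wrist view: the green book's top/page edge spans (275–437, 25–75), with its cover below. The black bookend is at (285–385, 90–170) and the jigger near (380,310). In the top view the salt shaker is at (388,268) and the jigger at (400,235).

```bash
python3 - <<'E'
from h import *
p,w=cloud('w2')
for u,v in[(277,75),(277,40),(437,28),(437,66),(300,74),(400,68),(350,50),(280,95),(435,70),(340,90),(340,100),(330,88),(350,120),(300,150),(330,150),(345,155),(340,168),(292,160),(366,160),(300,175),(330,190),(380,310),(400,320),(430,264),(320,10),(360,25),(440,30),(250,200)]:print(u,v,w[v,u].round(3),p[v,u])
hsv=cv2.cvtColor(p,cv2.COLOR_RGB2HSV)
blk=(p.max(-1)<40); blk[:80]=0;blk[185:]=0;blk[:,:270]=0;blk[:,400:]=0
q=w[blk];q=q[np.isfinite(q).all(1)]
for z0 in np.arange(0,.19,.015):
    r=q[(q[:,2]>z0)&(q[:,2]<z0+.015)]
    if len(r)>5:print('z%.3f'%z0,len(r),'x',np.percentile(r[:,0],[2,98]).round(3),'y',np.percentile(r[:,1],[2,50,98]).round(3))
p,w=cloud('t2')
for c,(u0,u1,v0,v1) in dict(salt=(375,402,250,282),jig=(388,412,222,250),bend=(295,330,205,250)).items():
    r=w[v0:v1,u0:u1].reshape(-1,3);r=r[r[:,2]>.01];print(c,np.percentile(r,[3,50,97],axis=0).round(3).tolist())
E
```

```text
277 75 [ 0.42  -0.177  0.222] [138 113  31]
277 40 [ 0.42  -0.15   0.244] [80 81 43]
437 28 [ 0.773  0.201 -0.122] [165 159 140]
437 66 [ 0.593 -0.167  0.227] [132 121  73]
300 74 [ 0.445 -0.178  0.226] [120 111  72]
400 68 [ 0.552 -0.171  0.228] [110 108  60]
350 50 [ 0.498 -0.154  0.235] [231 219 162]
280 95 [ 0.422 -0.127  0.108] [33 33 19]
435 70 [ 0.779  0.123 -0.167] [215 214 191]
340 90 [ 0.498 -0.157  0.165] [12 14 13]
340 100 [ 0.499 -0.164  0.154] [32 32 30]
330 88 [ 0.484 -0.16   0.174] [17 16 16]
350 120 [ 0.514 -0.185  0.14 ] [20 18 17]
300 150 [ 0.451 -0.198  0.076] [18 17 17]
330 150 [ 0.494 -0.2    0.083] [29 27 24]
345 155 [ 0.519 -0.199  0.063] [117 105  80]
340 168 [ 0.521 -0.194  0.   ] [219 212 181]
292 160 [ 0.441 -0.196  0.035] [18 18 16]
366 160 [ 0.561 -0.187  0.018] [21 25 20]
300 175 [ 0.455 -0.207  0.   ] [221 215 183]
330 190 [ 0.504 -0.233  0.001] [231 234 215]
380 310 [ 0.453 -0.422  0.472] [40 40 40]
400 320 [ 0.579 -0.433  0.076] [108 105  93]
430 264 [ 0.624 -0.361  0.078] [121 112  93]
320 10 [ 0.476 -0.023  0.155] [48 32 17]
360 25 [ 0.538 -0.018  
[... 314 characters left out ...]
z0.060 294 x [0.427 0.572] y [-0.202 -0.184 -0.095]
z0.075 476 x [0.426 0.57 ] y [-0.202 -0.186 -0.101]
z0.090 601 x [0.43  0.569] y [-0.201 -0.191 -0.109]
z0.105 724 x [0.433 0.57 ] y [-0.197 -0.189 -0.116]
z0.120 1126 x [0.435 0.566] y [-0.191 -0.181 -0.124]
z0.135 1675 x [0.446 0.556] y [-0.187 -0.172 -0.132]
z0.150 789 x [0.43  0.565] y [-0.175 -0.157 -0.138]
z0.165 345 x [0.424 0.563] y [-0.161 -0.155 -0.144]
z0.180 183 x [0.423 0.526] y [-0.167 -0.161 -0.154]
salt [[0.416, -0.444, 0.014], [0.425, -0.427, 0.057], [0.446, -0.408, 0.089]]
jig [[0.543, -0.44, 0.012], [0.565, -0.424, 0.053], [0.634, -0.407, 0.078]]
bend [[0.134, -0.303, 0.014], [0.433, -0.197, 0.112], [0.497, -0.14, 0.589]]
```

```bash
python3 - <<'E'
from h import *
p,w=cloud('w2')
X,Y,Z=w[...,0],w[...,1],w[...,2]
def fit(m,n):
    x,y=X[m],Y[m];a=np.polyfit(x,y,1)
    for _ in range(3):
        r=y-np.polyval(a,x);k=abs(r)<.004;a=np.polyfit(x[k],y[k],1)
    print(n,len(x),k.sum(),'slope %.3f'%a[0],'y@.5 %.4f'%np.polyval(a,.5),x.min(),x.max())
vv,uu=np.mgrid[:420,:560]
R=(uu>265)&(uu<450)&(vv<185)
pl=R&(Z>.004)&(Z<.014)&(Y<-.18);fit(pl,'plinth edge')
t=R&(Z>.016)&(Z<.020)&(Y<-.15);fit(t,'plinth top outer');print(Y[t].min())
br=R&(vv<30)&(Z>.1)&(Z<.2)&(Y>-.05)&(Y<.0);fit(br,'brown')
# plane of tall book cover
g=R&(p[...,1].astype(int)>p[...,2]+6)&(vv>70)&(vv<100)&(Z<.222)&(Z>.09)
A=np.c_[X[g],Z[g],np.ones(g.sum())];c,*_=np.linalg.lstsq(A,Y[g],rcond=None)
for _ in range(4):
    r=A@c-Y[g];k=abs(r)<.003;c,*_=np.linalg.lstsq(A[k],Y[g][k],rcond=None)
print('cover',k.sum(),g.sum(),c,np.arctan(c[1]))
pg=R&(Z>.218)&(Y<-.12);print('top', [np.percentile(q[pg],[1,99]).round(3) for q in(X,Y,Z)])
E
```

```text
plinth edge 173 170 slope 0.088 y@.5 -0.1937 0.43302439771297085 0.565033085545486
plinth top outer 576 126 slope 0.158 y@.5 -0.1830 0.4309799654684166 0.5648892766484094
-0.1988959742150151
brown 3086 3025 slope 0.091 y@.5 -0.0210 0.41281984861380566 0.5623841779066608
cover 2082 2190 [ 0.08384392 -0.48234054 -0.11022248] -0.44942049683304847
top [array([0.419, 0.586]), array([-0.181, -0.133]), array([0.22 , 0.245])]
```

Request:
servo_tool(
  plan="0 0 0 0 0 -0.046 -0.075;0 0.016 -0.008 0.035 0 0 0;0 0.016 -0.008 0.035 0 0 0;0 0.016 -0.008 0.035 0 0 0;0 0.016 -0.008 0.035 0 0 0;0 0.016 -0.008 0.035 0 0 0;0 0.016 -0.008 0.03 0 0 0;0 0 0 0 0 0 0",
)

```text
time: 2.93
position: [0.5138, -0.2445, 0.2078]
ee_rot: [-0.268, 0.962, 0.044, -0.012]
ft_force: [0.6, 0.7, -0.2]
gripper_width: 0.0003
```

```bash
cat >> h.py <<'E'
from scipy.spatial.transform import Rotation as Ro
def st():
    s=monitor.sense();q=s['ee_rot'];R=Ro.from_quat([q[1],q[2],q[3],q[0]]).as_matrix()
    print('t',s['time'],'pos',s['position'].round(4),'F',s['ft_force'].round(1),'q',s['qpos'].round(2));print(R.round(3));return s['position'],R
def go(*t):
    p,R=st();print('delta tool',(R.T@(np.array(t)-p)).round(4))
E
python3 -c "
from h import *
go(.511,-.21,.208)"
```

```text
t 2.9333 pos [ 0.5138 -0.2445  0.2078] F [ 0.6  0.7 -0.2] q [-0.69  0.56  1.24  0.38  1.73 -0.79]
[[ 0.996  0.079 -0.048]
 [ 0.092 -0.852  0.515]
 [ 0.    -0.517 -0.856]]
delta tool [ 0.0004 -0.0297  0.0177]
```

Request:
servo_tool(
  plan="0 0 -0.017 0.0103 0 0 0;0 0 -0.017 0.0103 0 0 0;0 0 -0.0085 0.0052 0 0 0;0 0 -0.005 0.003 0 0 0;0 0 0 0 0 0 0",
)

```text
time: 3.35
position: [0.5105, -0.1914, 0.2065]
ee_rot: [-0.268, 0.962, 0.044, -0.012]
ft_force: [-0.5, -0.4, 0.6]
gripper_width: 0.0009
```

```bash
python3 - <<'E'
from h import *
go(.50,-.08,.208)
snap('wrist','w3');snap('top','t3')
E
```

```text
t 3.35 pos [ 0.5105 -0.1914  0.2065] F [-0.5 -0.4  0.6] q [-0.62  0.48  1.36  0.4   1.67 -0.75]
[[ 0.996  0.078 -0.047]
 [ 0.091 -0.852  0.515]
 [-0.    -0.517 -0.856]]
delta tool [-0.0003 -0.0966  0.0565]
```

View pics/w3.png

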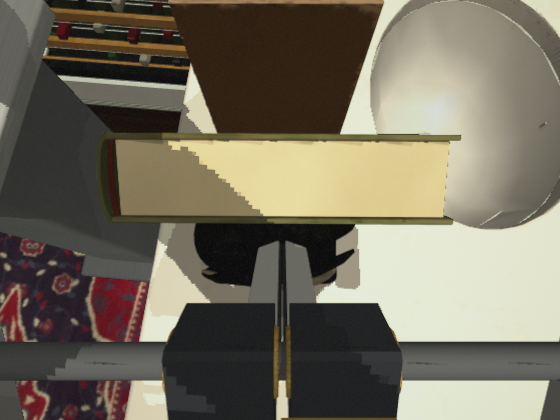

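The view shows the fingertips at (281,240), centred below the book's top edge (columns 105–455). Now I'll push.

Request:
servo_tool(
  plan="0 0 -0.0051 0.0031 0 0 0;0 0 -0.0051 0.0031 0 0 0;0 0 -0.0051 0.0031 0 0 0;0 0 -0.0051 0.0031 0 0 0;0 0 -0.0051 0.0031 0 0 0",
)

```text
time: 3.87
position: [0.5078, -0.1636, 0.2062]
ee_rot: [-0.267, 0.963, 0.042, -0.011]
ft_force: [-0.5, -1.6, 0.1]
gripper_width: 0.0006
```

Request:
servo_tool(
  plan="0 0 -0.0051 0.003 0 0 0;0 0 -0.0051 0.003 0 0 0;0 0 -0.0051 0.003 0 0 0;0 0 -0.0051 0.003 0 0 0;0 0 -0.0051 0.003 0 0 0",
)

```text
time: 4.28
position: [0.5049, -0.1306, 0.2069]
ee_rot: [-0.267, 0.963, 0.042, -0.011]
ft_force: [0.3, -0.3, 0.2]
gripper_width: 0.0003
```

```bash
python3 - <<'E'
from h import *
go(.50,-.08,.208)
snap('wrist','w4')
E
```

```text
t 4.2833 pos [ 0.5049 -0.1306  0.2069] F [ 0.3 -0.3  0.2] q [-0.54  0.4   1.47  0.43  1.6  -0.69]
[[ 0.996  0.075 -0.044]
 [ 0.087 -0.854  0.514]
 [ 0.001 -0.515 -0.857]]
delta tool [-0.0005 -0.0441  0.0252]
```

View pics/w4.png

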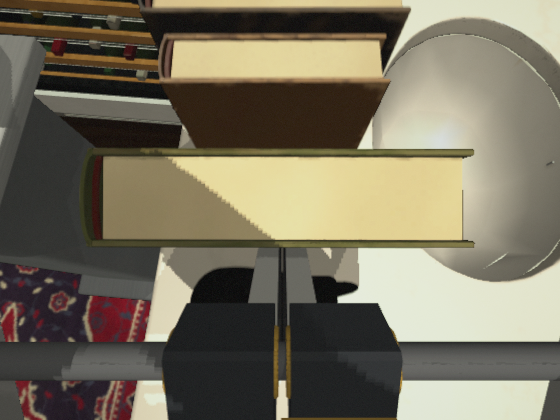

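The book is turning up: its top now spans rows 150–245, and the brown book's top is visible at rows 35–80.

```bash
python3 - <<'E'
from h import *
p,w=cloud('w4')
for u,v in[(280,152),(150,152),(450,153),(280,244),(130,243),(450,243),(280,200),(280,85),(370,82),(280,110)]:print(u,v,w[v,u].round(3))
E
```

```text
280 152 [ 0.501 -0.09   0.255]
150 152 [ 0.444 -0.095  0.254]
450 153 [ 0.576 -0.084  0.254]
280 244 [ 0.504 -0.129  0.245]
130 243 [ 0.438 -0.134  0.243]
450 243 [ 0.579 -0.122  0.244]
280 200 [ 0.502 -0.109  0.246]
280 85 [ 0.494 -0.022  0.203]
370 82 [ 0.55  -0.016  0.205]
280 110 [ 0.494 -0.022  0.172]
```

Request:
servo_tool(
  plan="0 0 -0.0051 0.003 0 0 0;0 0 -0.0051 0.003 0 0 0;0 0 -0.0043 0.0026 0 0 0;0 0 -0.0034 0.002 0 0 0;0 0 -0.0034 0.002 0 0 0;0 0 -0.0034 0.002 0 0 0;0 0 -0.0034 0.002 0 0 0;0 0 0 0 0 0 0",
)

```text
time: 5.0
position: [0.5015, -0.093, 0.2072]
ee_rot: [-0.268, 0.963, 0.043, -0.012]
ft_force: [0.5, -0.3, 1.1]
gripper_width: 0.0006
```

```bash
python3 - <<'E'
from h import *
go(.50,-.08,.208)
snap('wrist','w5')
p,w=cloud('w5')
X,Y,Z=[w[...,i] for i in range(3)]
for c in(220,330,420):
  print([(v,Y[v,c].round(3),Z[v,c].round(3)) for v in range(60,300,10) if Z[v,c]>.1])
E
```

```text
t 5.0 pos [ 0.5015 -0.093   0.2072] F [ 0.5 -0.3  1.1] q [-0.49  0.36  1.53  0.45  1.57 -0.65]
[[ 0.996  0.076 -0.045]
 [ 0.088 -0.853  0.514]
 [ 0.001 -0.516 -0.857]]
delta tool [-0.0004 -0.0116  0.0061]
[(60, np.float64(0.017), np.float64(0.221)), (70, np.float64(0.014), np.float64(0.216)), (80, np.float64(0.013), np.float64(0.208)), (90, np.float64(0.007), np.float64(0.206)), (100, np.float64(0.003), np.float64(0.201)), (110, np.float64(-0.004), np.float64(0.202)), (120, np.float64(-0.037), np.float64(0.25)), (130, np.float64(-0.041), np.float64(0.25)), (140, np.float64(-0.047), np.float64(0.25)), (150, np.float64(-0.051), np.float64(0.249)), (160, np.float64(-0.056), np.float64(0.25)), (170, np.float64(-0.061), np.float64(0.248)), (180, np.float64(-0.066), np.float64(0.249)), (190, np.float64(-0.07), np.float64(0.249)), (200, np.float64(-0.076), np.float64(0.252)), (210, np.float64(-0.077), np.float64(0.237)), (220, np.float64(-0.076), np.float64(0.214)), (230, np.float64(-0.076), np.float64(0.184)), (240, np.float64(-0.076), np.float64(0.143))]
[(60, np.float64(0.023), np.float6
[... 628 characters left out ...]
oat64(0.251)), (210, np.float64(-0.072), np.float64(0.238)), (220, np.float64(-0.071), np.float64(0.212)), (230, np.float64(-0.07), np.float64(0.184)), (240, np.float64(-0.068), np.float64(0.142))]
[(120, np.float64(-0.028), np.float64(0.25)), (130, np.float64(-0.033), np.float64(0.25)), (140, np.float64(-0.038), np.float64(0.249)), (150, np.float64(-0.043), np.float64(0.25)), (160, np.float64(-0.048), np.float64(0.249)), (170, np.float64(-0.053), np.float64(0.249)), (180, np.float64(-0.058), np.float64(0.249)), (190, np.float64(-0.063), np.float64(0.25)), (200, np.float64(-0.068), np.float64(0.251)), (210, np.float64(-0.068), np.float64(0.236)), (220, np.float64(-0.067), np.float64(0.213))]
```

View pics/w5.png

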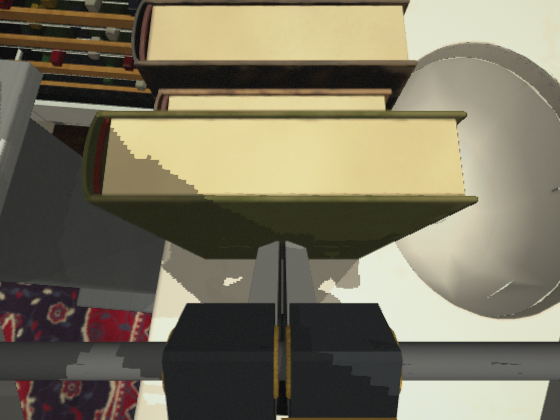

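The book is upright (cover vertical at y≈-0.071, top at z≈0.25), with a few mm gap to the brown book. I'm retracting over the bookend.

Request:
servo_tool(
  plan="0 0 0.01 -0.03 0 0 0;0 0 0 -0.04 0 0 0;0 0 0.033 -0.02 0 0 0;0 0 0.033 -0.02 0 0 0;0 0 0.033 -0.02 0 0 0;0 0 0 0 0 0 0;0 0 0 0 0 0 0",
)

```text
time: 5.63
position: [0.5152, -0.2601, 0.2643]
ee_rot: [-0.267, 0.963, 0.043, -0.012]
ft_force: [-0.1, 0.5, -1.1]
gripper_width: 0.0003
```

```bash
python3 - <<'E'
from h import *
go(.504,-.235,.05)
snap('wrist','w6')
p,w=cloud('w6')
X,Y,Z=[w[...,i] for i in range(3)]
def fit(m,n):
    x,y=X[m],Y[m];a=np.polyfit(x,y,1)
    for _ in range(4):
        k=abs(y-np.polyval(a,x))<.003;a=np.polyfit(x[k],y[k],1)
    print(n,k.sum(),'slope %.3f y@.5 %.4f'%(a[0],np.polyval(a,.5)),np.percentile(x[k],[1,99]).round(3))
fit((Z>.195)&(Z<.24)&(Y>-.1)&(Y<-.06)&(X>.42)&(X<.6),'tall R hi')
fit((Z>.10)&(Z<.19)&(Y>-.1)&(Y<-.06)&(X>.42)&(X<.6),'tall R lo')
m=(Z>.247)&(Z<.258)&(Y>-.1)&(Y<0)&(X>.49)&(X<.51);print(np.percentile(Y[m],[1,99]),np.percentile(Z[m],[1,50,99]))
m=(Z>.198)&(Z<.209)&(Y>-.05)&(Y<.04)&(X>.49)&(X<.51);print('brown top',np.percentile(Y[m],[1,99]) if m.any() else 0)
fit((Z>.003)&(Z<.014)&(Y>-.22)&(Y<-.17)&(X>.42)&(X<.58),'plinth')
E
```

```text
t 5.6333 pos [ 0.5152 -0.2601  0.2643] F [-0.1  0.5 -1.1] q [-0.7   0.55  1.13  0.39  1.85 -0.76]
[[ 0.996  0.077 -0.047]
 [ 0.09  -0.853  0.514]
 [-0.001 -0.516 -0.857]]
delta tool [-0.0087  0.0882  0.197 ]
tall R hi 7571 slope 0.088 y@.5 -0.0655 [0.421 0.563]
tall R lo 8592 slope 0.088 y@.5 -0.0663 [0.422 0.573]Traceback (most recent call last):
  File "<stdin>", line 13, in <module>
    return _quantile_unchecked(
        a, q, axis, out, overwrite_input, method, keepdims, weights)
    return _ureduce(a,
                    func=_quantile_ureduce_func,
    ...<5 lines>...
                    overwrite_input=overwrite_input,
                    method=method)
    r = func(a, **kwargs)
    result = _quantile(arr,
                       quantiles=q,
    ...<2 lines>...
                       out=out,
                       weights=wgt)
    slices_having_nans = np.isnan(arr[-1, ...])
                                  ~~~^^^^^^^^^
IndexError: index -1 is out of bounds for axis 0 with size 0
```

View pics/w6.png

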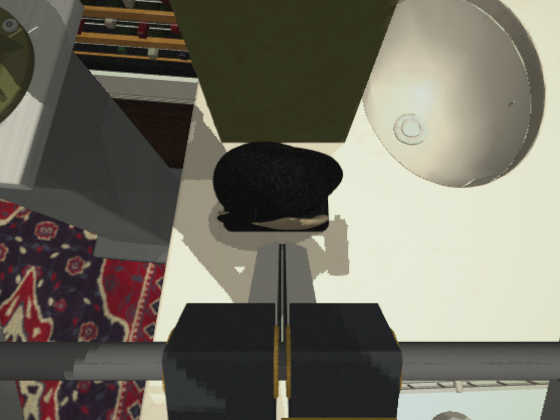

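The book stands vertical against the brown one: its right cover fits y=-0.066 at both heights, where -0.065 is expected. I'm descending behind the bookend.

Request:
servo_tool(
  plan="0 -0.0015 0.0147 0.033 0 0 0;0 -0.0015 0.0147 0.033 0 0 0;0 -0.0015 0.0147 0.033 0 0 0;0 -0.0015 0.0147 0.033 0 0 0;0 -0.0015 0.0147 0.033 0 0 0;0 -0.001 0.012 0.026 0 0 0;0 0 0 0 0 0 0;0 0 0 0 0 0 0",
)

```text
time: 6.35
position: [0.5041, -0.2282, 0.052]
ee_rot: [-0.265, 0.963, 0.047, -0.011]
ft_force: [-0.4, 0.1, 0.4]
gripper_width: 0.0007
```

```bash
python3 - <<'E'
from h import *
go(.504,-.218,.009)
snap('wrist','w7')
p,w=cloud('w7')
X,Y,Z=[w[...,i] for i in range(3)]
m=(Z>.003)&(Z<.014)&(Y>-.215)&(Y<-.17)&(X>.41)&(X<.59);x,y=X[m],Y[m]
if len(x)>10:
    a=np.polyfit(x,y,1)
    for _ in range(4):
        k=abs(y-np.polyval(a,x))<.003;a=np.polyfit(x[k],y[k],1)
    print(k.sum(),a[0],np.polyval(a,.5),x[k].min(),x[k].max())
E
```

```text
t 6.35 pos [ 0.5041 -0.2282  0.052 ] F [-0.4  0.1  0.4] q [-0.67  0.69  1.42  0.38  1.43 -0.9 ]
[[ 0.995  0.084 -0.047]
 [ 0.096 -0.855  0.509]
 [ 0.003 -0.512 -0.859]]
delta tool [0.0008 0.0133 0.0422]
687 0.09116708374901662 -0.19352721025231964 0.4380871850242887 0.5647183669934968
```

View pics/w7.png

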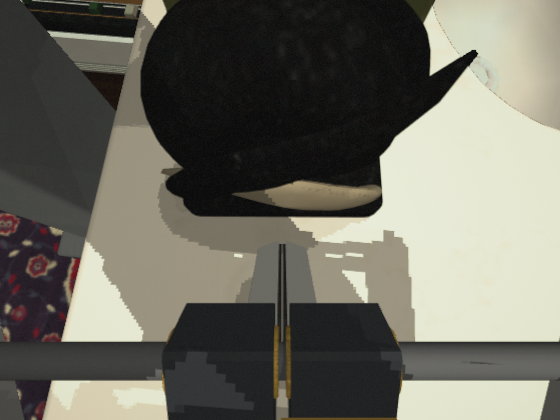

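Plinth edge is at rows ~212, columns 185–383, with the fingertip centred at 282 and the bookend unmoved. I'm lowering to plinth height.

Request:
servo_tool(
  plan="0 0 0.0055 0.018 0 0 0;0 0 0.005 0.015 0 0 0;0 0 0.002 0.006 0 0 0;0 0 0 0 0 0 0",
)

```text
time: 6.73
position: [0.5072, -0.2208, 0.0198]
ee_rot: [-0.261, 0.964, 0.048, -0.007]
ft_force: [-0.0, 0.5, -0.8]
gripper_width: 0.0002
```

```bash
python3 -c "
from h import *
go(.504,-.21,.0085)
go(.4985,-.141,.0085)"
```

```text
t 6.7333 pos [ 0.5072 -0.2208  0.0198] F [-0.   0.5 -0.8] q [-0.66  0.72  1.45  0.39  1.36 -0.92]
[[ 0.995  0.09  -0.038]
 [ 0.097 -0.859  0.503]
 [ 0.012 -0.504 -0.863]]
delta tool [-0.0023 -0.0038  0.0153]
t 6.7333 pos [ 0.5072 -0.2208  0.0198] F [-0.   0.5 -0.8] q [-0.66  0.72  1.45  0.39  1.36 -0.92]
[[ 0.995  0.09  -0.038]
 [ 0.097 -0.859  0.503]
 [ 0.012 -0.504 -0.863]]
delta tool [-0.0011 -0.0636  0.0502]
```

Request:
servo_tool(
  plan="0 -0.001 0.003 0.005 0 0 0;0 -0.001 0.0025 0.0045 0 0 0;0 0 0 0 0 0 0;0 0 0 0 0 0 0",
)

```text
time: 7.07
position: [0.5072, -0.2227, 0.0125]
ee_rot: [-0.259, 0.965, 0.049, -0.004]
ft_force: [-0.2, -0.4, -0.1]
gripper_width: 0.0001
```

```bash
python3 -c "
from h import *
go(.504,-.206,.0085)"
```

```text
t 7.0667 pos [ 0.5072 -0.2227  0.0125] F [-0.2 -0.4 -0.1] q [-0.66  0.73  1.45  0.39  1.35 -0.93]
[[ 0.995  0.092 -0.034]
 [ 0.097 -0.861  0.5  ]
 [ 0.017 -0.5   -0.866]]
delta tool [-0.0016 -0.0126  0.0119]
```

Request:
servo_tool(
  plan="0 -0.001 -0.005 0.0055 0 -0.01 0;0 -0.001 -0.005 0.004 0 -0.01 0;0 0 -0.003 0.003 0 0 0;0 0 0 0 0 0 0",
)

```text
time: 7.4
position: [0.5033, -0.204, 0.0086]
ee_rot: [-0.258, 0.965, 0.052, -0.015]
ft_force: [0.8, 0.3, -1.1]
gripper_width: 0.0006
```

```bash
python3 -c "
from h import *
go(.504,-.200,.0085)"
```

```text
t 7.4 pos [ 0.5033 -0.204   0.0086] F [ 0.8  0.3 -1.1] q [-0.64  0.72  1.48  0.39  1.33 -0.91]
[[ 0.994  0.092 -0.055]
 [ 0.107 -0.861  0.497]
 [-0.001 -0.5   -0.866]]
delta tool [ 0.0012 -0.0033  0.0021]
```

Request:
servo_tool(
  plan="0 0 -0.0043 0.0025 0 0 0;0 0 -0.0043 0.0025 0 0 0;0 0 -0.0043 0.0025 0 0 0;0 0 -0.0043 0.0025 0 0 0;0 0 -0.0043 0.0025 0 0 0",
)

```text
time: 7.82
position: [0.5018, -0.1811, 0.0089]
ee_rot: [-0.254, 0.966, 0.051, -0.012]
ft_force: [0.5, -3.9, -0.9]
gripper_width: 0.0
```

```bash
python3 -c "
from h import *
go(.4985,-.141,.0085);snap('wrist','w8')"
```

```text
t 7.8167 pos [ 0.5018 -0.1811  0.0089] F [ 0.5 -3.9 -0.9] q [-0.61  0.69  1.53  0.4   1.3  -0.9 ]
[[ 0.994  0.093 -0.05 ]
 [ 0.106 -0.865  0.49 ]
 [ 0.002 -0.492 -0.87 ]]
delta tool [ 0.001  -0.0348  0.0201]
```

View pics/w8.png

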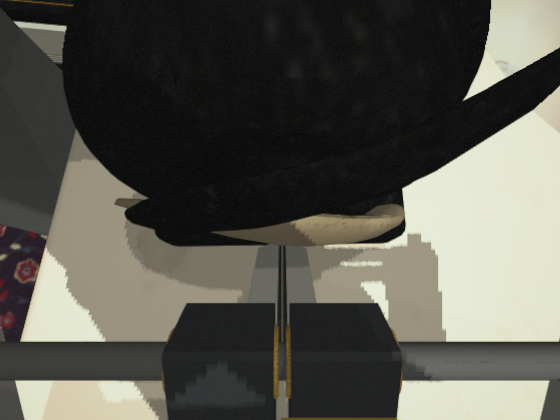

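Fingertip contact is on the plinth edge at (282,245), centred, and the bookend slides straight at about 4 N.

Request:
servo_tool(
  plan="0 0 -0.0043 0.0024 0 0 0;0 0 -0.0043 0.0024 0 0 0;0 0 -0.0043 0.0024 0 0 0;0 0 -0.0043 0.0024 0 0 0;0 0 -0.0043 0.0024 0 0 0",
)

```text
time: 8.28
position: [0.4995, -0.1563, 0.009]
ee_rot: [-0.252, 0.966, 0.051, -0.011]
ft_force: [0.9, -4.7, -2.4]
gripper_width: 0.0003
```

Request:
servo_tool(
  plan="0 0 -0.003 0.0017 0 0 0;0 0 -0.003 0.0017 0 0 0",
)

```text
time: 8.45
position: [0.4987, -0.1487, 0.009]
ee_rot: [-0.252, 0.966, 0.051, -0.011]
ft_force: [-1.9, -8.7, -1.5]
gripper_width: 0.0004
```

```bash
python3 -c "
from h import *
go(.4985,-.141,.0085)"
```

```text
t 8.45 pos [ 0.4987 -0.1487  0.009 ] F [-1.9 -8.7 -1.5] q [-0.56  0.66  1.59  0.42  1.25 -0.87]
[[ 0.994  0.093 -0.047]
 [ 0.105 -0.868  0.486]
 [ 0.004 -0.488 -0.873]]
delta tool [ 0.0006 -0.0064  0.0041]
```

Request:
servo_tool(
  plan="0 0 -0.0017 0.001 0 0 0",
)

```text
time: 8.53
position: [0.4983, -0.1466, 0.0089]
ee_rot: [-0.252, 0.966, 0.051, -0.011]
ft_force: [-0.6, -9.5, -1.6]
gripper_width: 0.0003
```

Request:
servo_tool(
  plan="0 0 -0.0017 0.001 0 0 0",
)

```text
time: 8.62
position: [0.498, -0.145, 0.0089]
ee_rot: [-0.251, 0.967, 0.052, -0.011]
ft_force: [-1.8, -11.0, -0.6]
gripper_width: 0.0005
```

```bash
python3 -c "
from h import *
go(.4985,-.141,.0085);snap('wrist','w9');snap('top','t9')"
```

```text
t 8.6167 pos [ 0.498  -0.145   0.0089] F [ -1.8 -11.   -0.6] q [-0.56  0.65  1.6   0.42  1.25 -0.87]
[[ 0.994  0.094 -0.048]
 [ 0.105 -0.869  0.484]
 [ 0.004 -0.486 -0.874]]
delta tool [ 0.0009 -0.0032  0.0022]
```

View pics/w9.png

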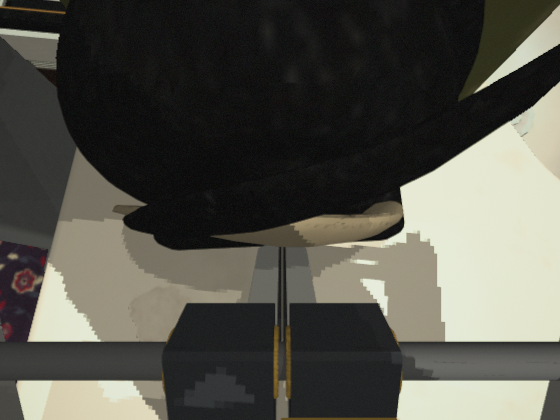

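View pics/t9.png

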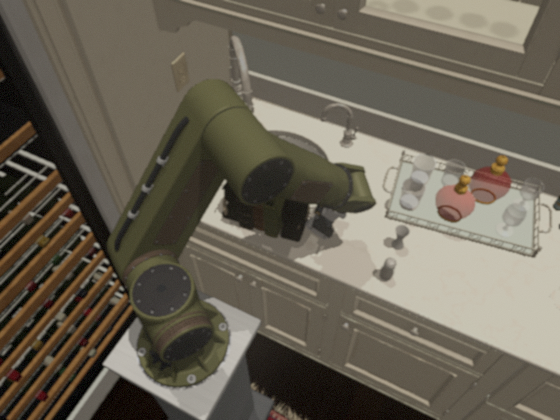

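Force has risen to 11 N, so the bookend may already be touching the book. I'll back off and measure before pushing further.

Request:
servo_tool(
  plan="0 0 0.01 -0.006 0 0 0;0 0 0.026 -0.015 0 0 0;0 0 0.026 -0.015 0 0 0;0 0 0 -0.04 0 0 0;0 0 -0.01 -0.04 0 0 0;0 0 -0.01 -0.04 0 0 0;0 0 -0.02 -0.03 0 0 0;0 0 -0.02 -0.03 0 0 0",
)

```text
time: 9.38
position: [0.5052, -0.2546, 0.1958]
ee_rot: [-0.261, 0.964, 0.051, -0.02]
ft_force: [-1.0, -0.1, 0.1]
gripper_width: 0.0004
```

Request:
servo_tool(
  plan="0 0 -0.03 -0.02 0 0 0;0 0 -0.03 -0.02 0 0 0;0 0 -0.03 -0.02 0 0 0;0 0 -0.03 -0.01 0 0 0;0 0 0 0 0 0 0;0 0 0 0 0 0 0;0 0 0 0 0 0 0",
)

```text
time: 9.97
position: [0.4979, -0.1847, 0.3319]
ee_rot: [-0.261, 0.964, 0.053, -0.017]
ft_force: [0.4, -0.1, -0.4]
gripper_width: 0.0004
```

```bash
cat > chk.py <<'E'
from h import *
import sys
f=sys.argv[1];st();snap('wrist',f)
p,w=cloud(f)
X,Y,Z=[w[...,i] for i in range(3)]
def fit(n,z0,z1,y0,y1):
    m=(Z>z0)&(Z<z1)&(Y>y0)&(Y<y1)&(X>.41)&(X<.6);x,y=X[m],Y[m]
    if len(x)<30: print(n,'none');return
    a=np.polyfit(x,y,1)
    for _ in range(4):
        k=abs(y-np.polyval(a,x))<.003;a=np.polyfit(x[k],y[k],1)
    print(n,k.sum(),'slope %.3f y@.5 %.4f'%(a[0],np.polyval(a,.5)),np.percentile(x[k],[1,99]).round(3))
fit('tall R hi',.2,.242,-.1,-.05)
fit('plinth',.004,.014,-.22,-.12)
for n,z0,z1 in(('talltop',.246,.258),('browntop',.199,.209),('thicktop',.215,.228)):
    m=(Z>z0)&(Z<z1)&(abs(X-.5)<.008)&(Y<.1)&(Y>-.12)
    if m.sum()>5: print(n,m.sum(),np.percentile(Y[m],[1,99]).round(4),np.percentile(Z[m],[5,50,95]).round(4))
E
python3 chk.py w10
```

```text
t 9.9667 pos [ 0.4979 -0.1847  0.3319] F [ 0.4 -0.1 -0.4] q [-0.62  0.38  1.21  0.41  1.9  -0.66]
[[ 0.994  0.092 -0.061]
 [ 0.11  -0.859  0.501]
 [-0.006 -0.504 -0.864]]
tall R hi 3597 slope 0.116 y@.5 -0.0660 [0.416 0.583]
plinth none
talltop 919 [-0.0668 -0.0224] [0.2477 0.2489 0.2517]
browntop 206 [-0.067   0.0176] [0.2005 0.2043 0.208 ]
thicktop 839 [-0.067   0.0639] [0.2171 0.2191 0.2233]
```

View pics/w10.png

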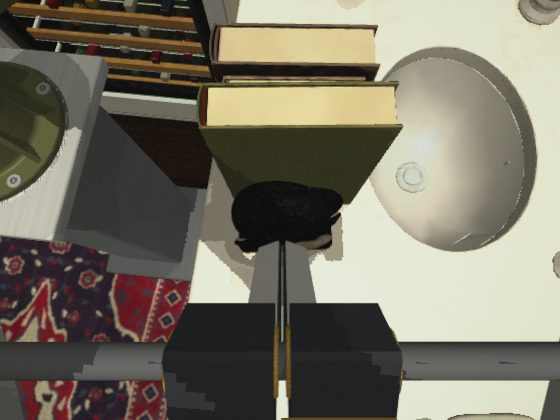

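```bash
python3 - <<'E'
from h import *
p,w=cloud('w10')
for c in(240,250,265,285,300,315,330,340):
    print(c,[(v,*w[v,c].round(3).tolist()) for v in range(172,200,4)])
for f in('w2','w10'):
    p,w=cloud(f);X,Y,Z=[w[...,i] for i in range(3)]
    print(f)
    for x0 in(.43,.45,.47,.5,.53,.55,.57,.58):
        m=(Z>.203)&(Z<.24)&(abs(X-x0)<.004)&(Y<-.04)&(Y>-.1)
        k=(p.max(-1)<45)&(Z>.03)&(Z<.185)&(abs(X-x0)<.004)&(Y<-.0)&(Y>-.25)
        m2=(Z>.03)&(Z<.17)&(abs(X-x0)<.004)&(Y<-.04)&(Y>-.095)
        print(x0,m.sum(),np.median(Y[m]).round(4) if m.any() else '',m2.sum(),np.median(Y[m2]).round(4) if m2.any() else '')
E
```

```text
240 [(172, 0.437, -0.073, 0.145), (176, 0.436, -0.073, 0.131), (180, 0.434, -0.073, 0.116), (184, 0.432, -0.074, 0.101), (188, 0.43, -0.074, 0.085), (192, 0.437, -0.09, 0.121), (196, 0.438, -0.096, 0.127)]
250 [(172, 0.448, -0.072, 0.144), (176, 0.447, -0.072, 0.131), (180, 0.446, -0.072, 0.117), (184, 0.444, -0.072, 0.101), (188, 0.45, -0.088, 0.135), (192, 0.451, -0.094, 0.139), (196, 0.451, -0.098, 0.139)]
265 [(172, 0.465, -0.07, 0.143), (176, 0.464, -0.07, 0.13), (180, 0.464, -0.071, 0.117), (184, 0.467, -0.083, 0.142), (188, 0.468, -0.09, 0.147), (192, 0.468, -0.095, 0.149), (196, 0.469, -0.1, 0.15)]
285 [(172, 0.487, -0.068, 0.144), (176, 0.488, -0.068, 0.132), (180, 0.488, -0.068, 0.117), (184, 0.489, -0.082, 0.146), (188, 0.49, -0.094, 0.169), (192, 0.491, -0.097, 0.164), (196, 0.491, -0.097, 0.151)]
300 [(172, 0.504, -0.066, 0.143), (176, 0.505, -0.065, 0.128), (180, 0.505, -0.065, 0.115), (184, 0.506, -0.077, 0.135), (188, 0.506, -0.09, 0.161), (192, 0.506, -0.092, 0.154), (196, 0.507, -0.095, 0.147)]
315 [(172, 0.521, -0.063, 0.142), (176, 0.522, -0.064, 0.13), (180, 0.52
[... 194 characters left out ...]
), (180, 0.541, -0.061, 0.115), (184, 0.543, -0.061, 0.098), (188, 0.545, -0.061, 0.083), (192, 0.541, -0.08, 0.126), (196, 0.543, -0.081, 0.115)]
340 [(172, 0.549, -0.061, 0.144), (176, 0.551, -0.06, 0.129), (180, 0.553, -0.06, 0.114), (184, 0.555, -0.06, 0.1), (188, 0.558, -0.059, 0.081), (192, 0.561, -0.059, 0.065), (196, 0.557, -0.075, 0.098)]
w2
0.43 0  5 -0.0923
0.45 0  2 -0.0929
0.47 0  0 
0.5 0  0 
0.53 0  0 
0.55 0  0 
0.57 0  9 -0.0915
0.58 0  15 -0.0851
w10
0.43 152 -0.0741 184 -0.0742
0.45 150 -0.0718 198 -0.0721
0.47 147 -0.0695 182 -0.0698
0.5 149 -0.066 218 -0.0664
0.53 151 -0.0625 257 -0.0629
0.55 148 -0.0602 296 -0.0606
0.57 145 -0.058 235 -0.058
0.58 147 -0.0568 233 -0.0568
```

```bash
python3 -c "
import cv2
a=cv2.imread('pics/w10.png')[150:260,190:360];a=cv2.convertScaleAbs(a,alpha=3);cv2.imwrite('pics/w10z.png',cv2.resize(a,None,fx=4,fy=4))"
```

```text
(no output)
```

View pics/w10z.png

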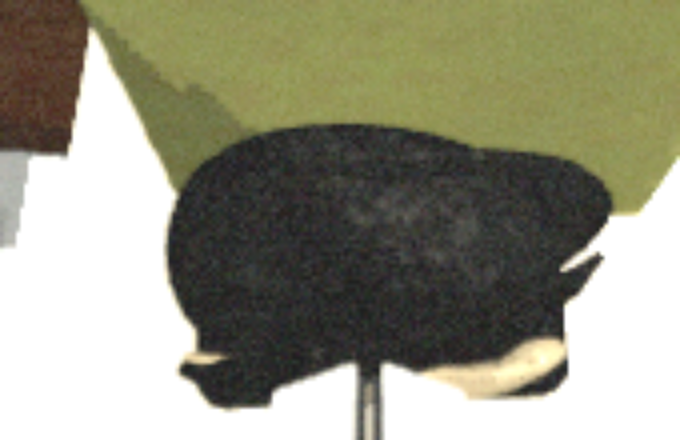

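```bash
python3 - <<'E'
from h import *
def lo(f,z0,z1,ya,yb,lab):
    p,w=cloud(f);X,Y,Z=[w[...,i] for i in range(3)]
    r=[]
    for x0 in np.arange(.44,.57,.005):
        m=(Z>z0)&(Z<z1)&(abs(X-x0)<.003)&(Y<yb)&(Y>ya)
        if m.sum()>8:r.append((x0,np.percentile(Y[m],1),np.percentile(Y[m],99)))
    r=np.array(r)
    if len(r)<5:print(lab,f,'few');return
    for i in(1,2):
        a=np.polyfit(r[:,0],r[:,i],1);k=abs(np.polyval(a,r[:,0])-r[:,i])<.002
        if k.sum()>4:a=np.polyfit(r[k,0],r[k,i],1)
        print(lab,f,'R' if i==1 else 'L',k.sum(),'slope %.3f y@.5 %.4f'%(a[0],np.polyval(a,.5)))
for f in('w5','w10'):
    lo(f,.244,.258,-.1,-.01,'tall')
    lo(f,.216,.228,0.005,.1,'thick')
    lo(f,.199,.209,-.03,.02,'brown')
lo('w4',.216,.228,0.00,.1,'thick');lo('w4',.199,.209,-.03,.02,'brown')
E
```

```text
tall w5 R 26 slope 0.089 y@.5 -0.0744
tall w5 L 26 slope 0.089 y@.5 -0.0307
thick w5 R 26 slope 0.088 y@.5 0.0174
thick w5 L 26 slope 0.090 y@.5 0.0638
brown w5 R 24 slope 0.088 y@.5 -0.0006
brown w5 L 25 slope 0.045 y@.5 0.0173
tall w10 R 26 slope 0.116 y@.5 -0.0665
tall w10 L 26 slope 0.110 y@.5 -0.0227
thick w10 R 26 slope 0.089 y@.5 0.0160
thick w10 L 26 slope 0.085 y@.5 0.0637
brown w10 R 24 slope 0.107 y@.5 0.0111
brown w10 L 24 slope 0.075 y@.5 0.0170
thick w4 R 26 slope 0.090 y@.5 0.0158
thick w4 L 26 slope 0.087 y@.5 0.0288
brown w4 R 25 slope 0.091 y@.5 -0.0215
brown w4 L 25 slope 0.069 y@.5 0.0169
```

The row is unmoved, but the tall book has yawed about 0.025 rad since the bookend arrived slightly turned. I'll measure the plinth edge.

```bash
python3 -c "
from h import *
go(.504,-.26,.264);go(.504,-.235,.05)"
```

```text
t 10.0167 pos [ 0.4978 -0.1849  0.3313] F [-0.3 -0.4 -0.1] q [-0.62  0.38  1.21  0.41  1.9  -0.66]
[[ 0.994  0.092 -0.061]
 [ 0.11  -0.858  0.501]
 [-0.007 -0.505 -0.863]]
delta tool [-0.0017  0.099   0.0201]
t 10.0167 pos [ 0.4978 -0.1849  0.3313] F [-0.3 -0.4 -0.1] q [-0.62  0.38  1.21  0.41  1.9  -0.66]
[[ 0.994  0.092 -0.061]
 [ 0.11  -0.858  0.501]
 [-0.007 -0.505 -0.863]]
delta tool [0.0025 0.1855 0.2173]
```

Request:
servo_tool(
  plan="0 0 0.03 -0.01 0 0 0;0 0 0.03 0 0 0 0;0 0 0.03 0.02 0 0 0;0 0 0.02 0.035 0 0 0;0 0 0.015 0.035 0 0 0;0 0 0.015 0.035 0 0 0;0 0 0.015 0.035 0 0 0;0 0 0.01 0.03 0 0 0",
)

```text
time: 10.68
position: [0.4989, -0.2434, 0.0778]
ee_rot: [-0.263, 0.963, 0.05, -0.019]
ft_force: [-0.4, -0.5, -0.1]
gripper_width: 0.0006
```

Request:
servo_tool(
  plan="0 0 0 0.02 0 0 0;0 0 0 0 0 0 0;0 0 0 0 0 0 0",
)

```text
time: 10.93
position: [0.4922, -0.2305, 0.0492]
ee_rot: [-0.269, 0.962, 0.048, -0.026]
ft_force: [-0.1, -0.7, 0.2]
gripper_width: 0.0008
```

```bash
python3 chk.py w11
```

```text
t 10.9333 pos [ 0.4922 -0.2305  0.0492] F [-0.1 -0.7  0.2] q [-0.68  0.69  1.43  0.36  1.45 -0.9 ]
[[ 0.994  0.077 -0.076]
 [ 0.105 -0.851  0.515]
 [-0.024 -0.52  -0.854]]
tall R hi none
plinth 1131 slope 0.151 y@.5 -0.1360 [0.433 0.557]
```

View pics/w11.png

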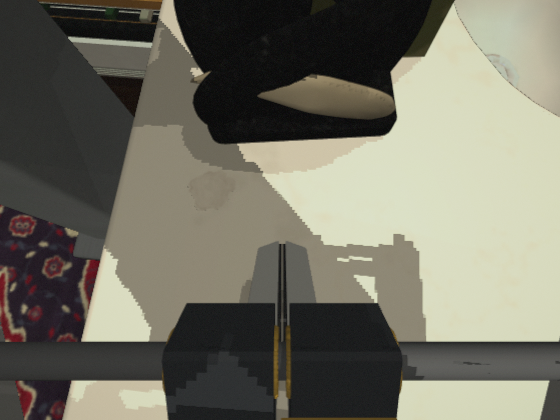

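Plinth edge slopes 0.151 against the row's 0.09, so the bookend's spine side lags. I'll push it on the spine side of the plinth to square it.

Request:
servo_tool(
  plan="0 -0.021 0.004 0.008 0 0.024 0;0 -0.021 0.004 0.008 0 0 0;0 0 0 0 0 0 0;0 0 0 0 0 0 0",
)

```text
time: 11.32
position: [0.4511, -0.2369, 0.0359]
ee_rot: [-0.267, 0.963, 0.045, -0.011]
ft_force: [0.0, -0.8, 1.0]
gripper_width: 0.0006
```

```bash
python3 -c "
from h import *
go(.452,-.175,.0095)"
```

```text
t 11.3167 pos [ 0.4511 -0.2369  0.0359] F [ 0.  -0.8  1. ] q [-0.74  0.64  1.55  0.36  1.38 -0.98]
[[ 0.996  0.08  -0.045]
 [ 0.092 -0.853  0.514]
 [ 0.003 -0.516 -0.857]]
delta tool [ 0.0065 -0.0391  0.0543]
```

Request:
servo_tool(
  plan="0 0.001 -0.0075 0.0108 0 0 0;0 0.001 -0.0075 0.0108 0 0 0;0 0.001 -0.0075 0.0108 0 0 0;0 0.001 -0.0075 0.0105 0 0 0;0 0 -0.002 0.003 0 0 0;0 0 0 0 0 0 0",
)

```text
time: 11.82
position: [0.454, -0.1807, 0.0135]
ee_rot: [-0.266, 0.963, 0.046, -0.009]
ft_force: [0.3, 0.0, -0.1]
gripper_width: 0.0005
```

```bash
python3 -c "
from h import *
go(.451,-.158,.0095);go(.450,-.146,.0095)"
```

```text
t 11.8167 pos [ 0.454  -0.1807  0.0135] F [ 0.3  0.  -0.1] q [-0.67  0.62  1.65  0.4   1.28 -0.96]
[[ 0.996  0.084 -0.042]
 [ 0.093 -0.855  0.511]
 [ 0.007 -0.512 -0.859]]
delta tool [-0.0009 -0.0176  0.0152]
t 11.8167 pos [ 0.454  -0.1807  0.0135] F [ 0.3  0.  -0.1] q [-0.67  0.62  1.65  0.4   1.28 -0.96]
[[ 0.996  0.084 -0.042]
 [ 0.093 -0.855  0.511]
 [ 0.007 -0.512 -0.859]]
delta tool [-0.0008 -0.028   0.0214]
```

Request:
servo_tool(
  plan="0 0 -0.006 0.0055 0 0 0;0 0 -0.006 0.0055 0 0 0;0 0 -0.005 0.004 0 0 0;0 0 0 0 0 0 0",
)

```text
time: 12.15
position: [0.4521, -0.156, 0.009]
ee_rot: [-0.266, 0.963, 0.046, -0.009]
ft_force: [-0.1, -0.7, 0.1]
gripper_width: 0.0002
```

Request:
servo_tool(
  plan="0 0 -0.0026 0.0015 0 0 0;0 0 -0.0026 0.0015 0 0 0",
)

```text
time: 12.32
position: [0.4516, -0.1502, 0.0092]
ee_rot: [-0.265, 0.963, 0.046, -0.009]
ft_force: [-2.2, -4.5, -0.5]
gripper_width: 0.0006
```

Request:
servo_tool(
  plan="0 0 -0.0017 0.001 0 0 0",
)

```text
time: 12.4
position: [0.4514, -0.1486, 0.0092]
ee_rot: [-0.264, 0.963, 0.046, -0.009]
ft_force: [-2.0, -4.9, -0.9]
gripper_width: 0.0007
```

Request:
servo_tool(
  plan="0 0 -0.0017 0.001 0 0 0",
)

```text
time: 12.48
position: [0.4512, -0.1474, 0.0092]
ee_rot: [-0.263, 0.964, 0.046, -0.009]
ft_force: [-3.2, -11.0, -0.5]
gripper_width: 0.0003
```

```bash
python3 chk.py w12
```

```text
t 12.4833 pos [ 0.4512 -0.1474  0.0092] F [ -3.2 -11.   -0.5] q [-0.62  0.59  1.71  0.43  1.23 -0.94]
[[ 0.996  0.085 -0.041]
 [ 0.094 -0.857  0.507]
 [ 0.007 -0.509 -0.861]]
tall R hi none
plinth 404 slope 0.112 y@.5 -0.1337 [0.433 0.553]
```

View pics/w12.png

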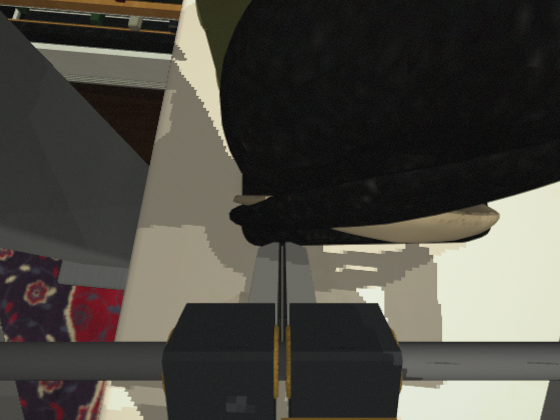

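The slope is down to 0.112, matching the book's, so contact is flush. A little more should square both.

Request:
servo_tool(
  plan="0 0 -0.0015 0.0009 0 0 0",
)

```text
time: 12.62
position: [0.4511, -0.1467, 0.0092]
ee_rot: [-0.262, 0.964, 0.046, -0.009]
ft_force: [-3.4, -11.2, -0.0]
gripper_width: 0.0007
```

Request:
servo_tool(
  plan="0 0 -0.0015 0.0009 0 0 0",
)

```text
time: 12.7
position: [0.4509, -0.1462, 0.0092]
ee_rot: [-0.261, 0.964, 0.046, -0.008]
ft_force: [-2.9, -11.6, 0.4]
gripper_width: 0.0006
```

```bash
python3 chk.py w13
```

```text
t 12.7 pos [ 0.4509 -0.1462  0.0092] F [ -2.9 -11.6   0.4] q [-0.62  0.59  1.72  0.42  1.22 -0.94]
[[ 0.996  0.085 -0.04 ]
 [ 0.093 -0.86   0.502]
 [ 0.008 -0.504 -0.864]]
tall R hi none
plinth 381 slope 0.104 y@.5 -0.1330 [0.432 0.554]
```

Request:
servo_tool(
  plan="0 0 -0.0017 0.001 0 0 0",
)

```text
time: 12.83
position: [0.4508, -0.1456, 0.0092]
ee_rot: [-0.26, 0.965, 0.046, -0.008]
ft_force: [-3.0, -11.9, 0.0]
gripper_width: 0.0002
```

Request:
servo_tool(
  plan="0 0 -0.0017 0.001 0 0 0",
)

```text
time: 12.92
position: [0.4507, -0.1452, 0.0093]
ee_rot: [-0.258, 0.965, 0.046, -0.007]
ft_force: [-2.9, -15.2, 0.2]
gripper_width: 0.0004
```

```bash
python3 chk.py w14
```

```text
t 12.9167 pos [ 0.4507 -0.1452  0.0093] F [ -2.9 -15.2   0.2] q [-0.61  0.58  1.72  0.42  1.22 -0.93]
[[ 0.996  0.085 -0.038]
 [ 0.092 -0.863  0.497]
 [ 0.01  -0.498 -0.867]]
tall R hi none
plinth 332 slope 0.097 y@.5 -0.1324 [0.432 0.554]
```

Force stepped to 15 N, so the book is against the row. I'm backing off to inspect.

Request:
servo_tool(
  plan="0 0 0.01 -0.006 0 0 0;0 0 0.026 -0.015 0 0 0;0 0.01 0.026 -0.015 0 0 0;0 0.01 0 -0.04 0 0 0;0 0.01 -0.01 -0.04 0 0 0;0 0.01 -0.01 -0.04 0 0 0;0 0.01 -0.02 -0.03 0 0 0;0 0 -0.02 -0.03 0 0 0",
)

```text
time: 13.63
position: [0.5073, -0.2564, 0.195]
ee_rot: [-0.264, 0.963, 0.043, -0.013]
ft_force: [-0.3, -0.4, 0.0]
gripper_width: 0.0006
```

Request:
servo_tool(
  plan="0 0 -0.03 -0.02 0 0 0;0 0 -0.03 -0.02 0 0 0;0 0 -0.03 -0.02 0 0 0;0 0 -0.03 -0.01 0 0 0;0 0 0 0 0 0 0;0 0 0 0 0 0 0;0 0 0 0 0 0 0",
)

```text
time: 14.22
position: [0.5014, -0.1895, 0.3312]
ee_rot: [-0.262, 0.964, 0.043, -0.008]
ft_force: [0.6, -0.7, -0.4]
gripper_width: 0.0008
```

```bash
python3 chk.py w15; python3 - <<'E'
from h import *
def lo(f,z0,z1,ya,yb,lab):
    p,w=cloud(f);X,Y,Z=[w[...,i] for i in range(3)]
    r=[]
    for x0 in np.arange(.44,.57,.005):
        m=(Z>z0)&(Z<z1)&(abs(X-x0)<.003)&(Y<yb)&(Y>ya)
        if m.sum()>8:r.append((x0,np.percentile(Y[m],1),np.percentile(Y[m],99)))
    r=np.array(r)
    for i in(1,2):
        a=np.polyfit(r[:,0],r[:,i],1);k=abs(np.polyval(a,r[:,0])-r[:,i])<.002
        if k.sum()>4:a=np.polyfit(r[k,0],r[k,i],1)
        print(lab,'R' if i==1 else 'L',k.sum(),'slope %.3f y@.5 %.4f'%(a[0],np.polyval(a,.5)))
lo('w15',.244,.258,-.1,-.01,'tall');lo('w15',.216,.228,0.005,.1,'thick')
E
```

```text
t 14.2167 pos [ 0.5014 -0.1895  0.3312] F [ 0.6 -0.7 -0.4] q [-0.63  0.38  1.21  0.42  1.89 -0.65]
[[ 0.996  0.079 -0.038]
 [ 0.088 -0.859  0.504]
 [ 0.007 -0.505 -0.863]]
tall R hi 3766 slope 0.100 y@.5 -0.0645 [0.417 0.584]
plinth 60 slope 0.099 y@.5 -0.1325 [0.433 0.554]
talltop 909 [-0.0652 -0.0212] [0.2476 0.2489 0.2517]
browntop 173 [-0.0655  0.0179] [0.2005 0.2051 0.2085]
thicktop 825 [-0.0654  0.0634] [0.2172 0.2191 0.2232]
tall R 26 slope 0.100 y@.5 -0.0650
tall L 26 slope 0.090 y@.5 -0.0211
thick R 26 slope 0.089 y@.5 0.0160
thick L 26 slope 0.082 y@.5 0.0637
```

View pics/w15.png

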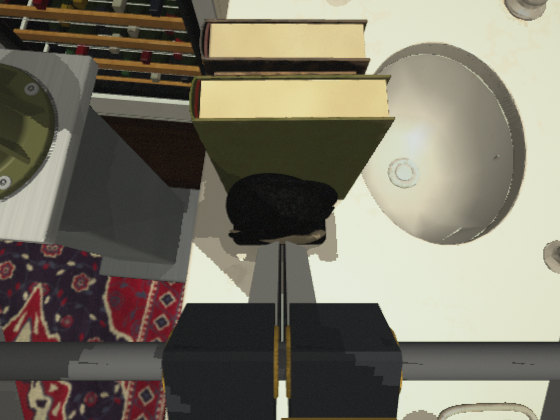

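Book and bookend are flush, both sloping 0.10 against the row's 0.09. The bookend back is at y≈-0.064 and the book cover at -0.0645, and the row is unmoved. I'll back away, make a last check of the bystanders, then hand in.

Request:
servo_tool(
  plan="0 0 0.02 -0.012 0 0 0;0 0 0.02 -0.012 0 0 0;0 0 0 0 0 0 0;0 0 0 0 0 0 0",
)

```text
time: 14.6
position: [0.5049, -0.2395, 0.3259]
ee_rot: [-0.265, 0.963, 0.042, -0.011]
ft_force: [0.5, 0.6, -0.6]
gripper_width: 0.0002
```

```bash
python3 - <<'E'
from h import *
st();snap('top','t16')
p,w=cloud('t16')
for c,(u0,u1,v0,v1) in dict(salt=(375,402,250,282),jig=(388,412,222,250)).items():
    r=w[v0:v1,u0:u1].reshape(-1,3);r=r[r[:,2]>.01];print(c,np.percentile(r,[3,50,97],axis=0).round(3).tolist())
E
python3 chk.py w16; python3 -c "
from h import *
print(order.job_done())"
```

```text
t 14.6 pos [ 0.5049 -0.2395  0.3259] F [ 0.5  0.6 -0.6] q [-0.69  0.47  1.1   0.4   1.94 -0.7 ]
[[ 0.996  0.074 -0.044]
 [ 0.086 -0.856  0.509]
 [ 0.001 -0.511 -0.859]]
salt [[0.416, -0.444, 0.016], [0.424, -0.427, 0.058], [0.445, -0.409, 0.089]]
jig [[0.543, -0.44, 0.013], [0.565, -0.424, 0.052], [0.633, -0.407, 0.079]]
t 14.65 pos [ 0.5048 -0.2394  0.3256] F [ 0.4  0.2 -1.5] q [-0.69  0.47  1.1   0.4   1.94 -0.7 ]
[[ 0.996  0.074 -0.044]
 [ 0.086 -0.856  0.51 ]
 [-0.    -0.511 -0.859]]
tall R hi 4706 slope 0.100 y@.5 -0.0645 [0.417 0.584]
plinth 142 slope 0.100 y@.5 -0.1325 [0.434 0.555]
talltop 829 [-0.0654 -0.0215] [0.2476 0.2489 0.2517]
browntop 92 [-0.0658 -0.0632] [0.1992 0.204  0.2087]
thicktop 454 [-0.0657  0.0375] [0.2159 0.2192 0.226 ]
the job is handed in; nothing more can be done
None
```

View pics/t16.png

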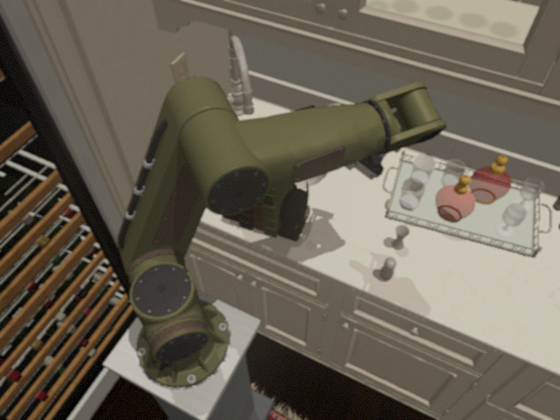

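The green book stands upright against the brown one, and the bookend is pushed up snugly behind it. I handed the job in at about 14.7 s with the gripper clear of everything.

- **Order and pushing:** I pushed the top of the book's right cover until it stood. The plinth edge had not moved from y = -0.1935 when I rechecked it afterwards. I then pushed the bookend low on the plinth's outer edge. The highest force I read was about 15 N.
- **Correction:** The first bookend push left it turned about 0.06 rad and twisted the book about 0.025 rad. A second push on the spine side of the plinth mostly squared both.
- **Last checks:**
  - The book's right cover is at y = -0.0645 and its left cover at -0.021, where the brown book's cover was measured earlier.
  - The bookend's back works out at about -0.064, so it meets the book within measuring error.
  - The thick book's left cover is still at y = 0.0637, so the row was not shoved along.
  - The salt shaker and jigger have not moved.
- **Not perfect or not checked:**
  - The book and bookend are still about 0.01 rad (1 to 2 mm over the book's depth) off parallel with the row.
  - I did not re-measure the jar, oil and nutmeg on the left; the arm's fingers never went near them.
  - The scene camera showed only a wall, so all checks come from the wrist and top cameras.

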